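# Hang the tour headsets back on their rail

### The arm

A 6-joint arm with a two-finger parallel gripper is mounted at the origin on the work surface. World frame = base frame: x ahead of the robot, y to its left, z up, the work surface at z = 0. Lengths are in mm, angles in degrees, forces in N, time in s.
With the tool pointing down it reaches from about 300 to 850 mm from the base axis. Payload 4.2 kg.
Tool frame: the origin (TCP) lies midway between the tips of the shut fingers; the grasp point (between the pads) lies 19 mm behind it; z points along the fingers, y is the line along which they close (so a half turn about z gives the same grasp; the last joint's range is limited). The gripper opens to 91 mm and grips with 3 to 60 N. Pads are 32 mm wide; open, the fingers measure 118 mm over their backs; the gripper's body (76 mm by 178 mm) begins 60 mm behind the grasp point.
Start: joints at [71.104, 18.312, 89.639, -0, 72.044, -1.146], TCP at [175.302, 547.643, 213.976] pointing down, gripper open.
Joint ranges: [-177.97, 177.97], [-48.28, 115.42], [12.27, 149.76], [-77.06, 257.06], [2.81, 150.46], [-146.56, 146.56]. Speed limits (degrees/s): [147.25, 147.25, 180, 180, 180, 180].

### API

Orientations are given as [roll, pitch, yaw] about the fixed x, y, z axes, in that order (R = Rz(yaw) Ry(pitch) Rx(roll)).
In Python, from workcell import env gives the robot as it stands.
- The arm moves only by the shell command python3 drive.py 'ROWS' [OPENING] [FORCE]. ROWS is a JSON list that holds a single list of rows (three levels of brackets), with 1 to 8 rows, each of 6 numbers: dx, dy, dz in mm, then a rotation vector rx, ry, rz in degrees; each row shifts and turns the commanded pose from where the row before left it, along the tool's axes as they then stand; what a row does not reach is not made up. A row lasts 1/10 s, in which the tool goes at most 50 mm and 8.59 degrees, less where a joint would pass 70% of its speed; a pose out of reach is approached as far as the arm can. OPENING is the finger opening in mm, set as the command begins (- or left out keeps the last). The fingers move at their own pace and stop on an object; FORCE is the grip in N (left out, the last holds). Time passes only in rows, so rows that do not move let the fingers close. It prints the time, the measured TCP pose, the force, the opening and the grip force at its end. Input that does not fit is refused with a message, and nothing moves.
- env.state(): the state, without advancing time (a new reading comes with each control period).
- env.grab_frame(name): name is "scene" or "top" or "wrist"; returns the picture (400x640x3 uint8, blue, green, red); there is no depth.
- env.camera_model(name): a dict with "fx", "fy", "cx", "cy" (pixels), "T" (4x4, takes a point from camera to world coordinates). Camera axes: x right, y up, looking along -z (the intrinsics and any distortion apply to the point x, -y, -z); pixel columns grow to the right and rows downward; lengths in mm; the calibration is good to about 2 mm. The wrist camera is an equidistant fisheye: a pixel r from the principal point sees the ray r / f radians off the axis. A picture is of the moment at which its call begins: read the wrist's pose just before it. camera_model takes no time and is no camera call; for the wrist camera it gives the pose at the moment of the call.
- env.job_done(): hands the job in; it is judged then, once.
The state is a dict: "time_s": time; "qpos": joint angles; "qvel": joint speeds; "effort": joint torques, N m; "ee_pos": TCP position; "ee_rot": TCP orientation; "force": force on the tool from outside, world axes, zero at the start; "torque": the same for the moment, N m; "gripper_width": finger opening in mm; "gripper_force": force on a finger pad.
Only numpy, scipy, OpenCV 4.12 (cv2) and the standard library are available. Lean on these libraries where they do the work, as an engineer would, in place of code of your own. Each camera call takes 0.05 s, during which the arm holds its last target. There are 200 camera calls.

### The job

The tour is over: get the headset rail back in order. First put the three things visitors left in front of the rail, the glasses case, the compact camera and the steel tumbler, into the lost-property tray, then hang every headset that is on the desk on the rail by its headband, the bar passed in through the gap between the ear cups so that one cup hangs on either side, and let them hang still. Leave the other things on the desk where they are.

Things in the scene. Friction and masses are not known exactly. Their poses are not given: they have to be found in the camera images.
- rail: fixed headset rail: a level round oak bar, 28 mm thick, its axis 150 mm above the desk, on two thin steel posts 440 mm apart with round feet (60 mm across, 8 mm high). Origin on the desk under the bar's middle; y along the bar, x square to it, away from the robot. Room for five headsets at 80 mm spacing, middles within 160 mm of the bar's middle. Hung, their cups are 23 mm above the desk
- rail_mid (a point): middle of the bar, on its axis, 150 mm above the desk; axes as the rail's
- tray: fixed open wooden lost-property tray, 200 mm (x) by 220 mm (y), 40 mm high, walls and floor 7 mm thick; it is empty at the start. Origin: centre of its underside
- case: black hard glasses case, a rounded block 58 mm (x) by 160 mm (y) by 50 mm high, 0.14 kg, lying in front of the rail, its long side roughly square to the bar and one end reaching almost under it. Origin: centre of its underside, z up; y along its length
- case_mid (a point): centre of the glasses case, 25 mm above its underside
- camera: black and silver compact camera standing upright, a block 34 mm (x) by 105 mm (y) by 62 mm high, 0.25 kg, in front of the rail, its long side roughly square to the bar and one end reaching almost under it. Origin: centre of its underside, z up, y along its length
- camera_mid (a point): centre of the camera, 31 mm above its underside
- tumbler: steel travel tumbler with a black lid, upright, round: 54 mm across at the foot, 62 mm at 100 to 108 mm height, lid 60 to 56 mm across up to its top at 122 mm; 0.26 kg, standing close in front of the rail. Origin: centre of its foot, z up its axis
- tumbler_mid (a point): middle of the tumbler, 55 mm above its foot on its axis
- headset1: white over-ear headset: a stiff C-shaped headband with a rounded-square cup at each end; 142 mm wide (x), 60 mm deep (y), 155 mm high, 0.15 to 0.31 kg, standing upright on its cups. Origin: underside, midway between the cups; z up to the band, x from cup to cup, y along the band's width. Cups are 74 mm high. All headsets are alike; three to five are on the desk, an absent one reads None
- headset2: like headset1. The gap of the C is at the bottom, between the ear pads: 44 mm wide (22 mm either side of the middle) and 74 mm high, opening above into a space about 130 mm wide under the band
- headset3: like headset1. The crown of the band is a firm pad 40 mm long (x), 28 mm wide (y), 14 mm thick, its top 155 mm above the origin: grip it with the fingertips from above across its 28 mm, clear of the bar below it
- headset4: like headset1
- headset5: like headset1
- crown1 (a point): middle of the underside of headset1's headband, 141 mm above its origin: the spot that rests on the bar
- crown2 (a point): middle of the underside of headset2's headband, 141 mm above its origin: the spot that rests on the bar
- crown3 (a point): middle of the underside of headset3's headband, 141 mm above its origin: the spot that rests on the bar
- crown4 (a point): middle of the underside of headset4's headband, 141 mm above its origin: the spot that rests on the bar
- crown5 (a point): middle of the underside of headset5's headband, 141 mm above its origin: the spot that rests on the bar
- bell: chrome counter bell, 84 mm across, 58 mm high, loose; leave it. Origin: centre of its underside
- pencup: dark steel pen cup, 72 mm across, 95 mm high, pens to 145 mm, loose; leave it. Origin: centre of its underside
- stapler: black stapler, 150 by 45 by 60 mm, loose; leave it
- adapter: black power adapter, 105 by 55 by 34 mm, loose; leave it

How it is judged:
By the outcome, as a careful person would: the job done as asked, in the order asked, and still so for the second after the job is handed in, with the robot touching nothing.
Of headset1, headset2, headset3, headset4, headset5 only 3 to 5 are there at a start; the rules pass over those that are not, and their reading is None.
At some moment in a run one of case, camera may be knocked a few centimetres aside while the robot is not near it.
It also fails if it takes over 210 s, if anything falls off the work surface, if the arm or the gripper's body presses on something with over 40 N, if the wrist force passes 120 N, or if a joint passes its speed limit or range.

## Working session

There is one attempt and no reset: what is moved stays moved. The work goes in short steps, Python scripts to look and compute and a shell command to move; the robot and the scene stay as the last step left them, time stands still between calls to the robot, and variables do not carry over. Pictures are saved under pics/ and viewed, at most 14 in all, crops included, and the job is handed in when it is done.

```bash
ls; mkdir -p pics
python3 - <<'E'
from workcell import env
import cv2
for n in("scene","top"):
    cv2.imwrite(f"pics/{n}0.png",env.grab_frame(n)); m=env.camera_model(n); print(n,m)
print(env.state())
E
```

```text
drive.py
pics
workcell.py
scene {'fx': 377.023940422599, 'fy': 377.023940422599, 'cx': 324.4282658614874, 'cy': 200.57105096382583, 'T': array([[-1.99901081e-01, -6.03080772e-01,  7.72226094e-01,
         1.30070716e+03],
       [ 9.79708743e-01, -1.11360691e-01,  1.66642057e-01,
         7.53760799e+01],
       [-1.45029893e-02,  7.89868583e-01,  6.13104628e-01,
         7.00104910e+02],
       [ 0.00000000e+00,  0.00000000e+00,  0.00000000e+00,
         1.00000000e+00]])}
top {'fx': 520.6783716348489, 'fy': 520.6783716348489, 'cx': 317.6336270682984, 'cy': 189.81426610408295, 'T': array([[-2.14635429e-02,  9.96330137e-01, -8.28587598e-02,
         4.10427516e+02],
       [-9.99682285e-01, -2.24833432e-02, -1.13941942e-02,
        -9.45096628e+01],
       [-1.32153210e-02,  8.25878745e-02,  9.96496161e-01,
         1.46770830e+03],
       [ 0.00000000e+00,  0.00000000e+00,  0.00000000e+00,
         1.00000000e+00]])}
{'time_s': 0.1, 'qpos': array([ 7.11051684e+01,  1.83488678e+01,  8.96986652e+01, -2.94827193e-03,
        7.20434484e+01, -1.14520406e+00]), 'qvel': array([ 0.06981451, -0.09618272, -0.10364636,  0.02208657,  0.04003515,
       -0.14769495]), 'effort': array([ 9.75547596e-05, -4.13339567e+01, -2.32507020e+01,  7.30249914e-02,
        4.23764263e-02, -5.09167842e-05]), 'ee_pos': array([175.15839388, 547.20792876, 213.20051744]), 'ee_rot': array([-1.79908981e+02,  9.84280741e-04,  1.62251284e+02]), 'force': array([-0.6216609 , -0.49148751, -1.13365479]), 'torque': array([-0.03601558, -0.00367623, -0.00506722]), 'gripper_force': 0.0, 'gripper_width': 91.61166964272473}
```
View pics/scene0.png

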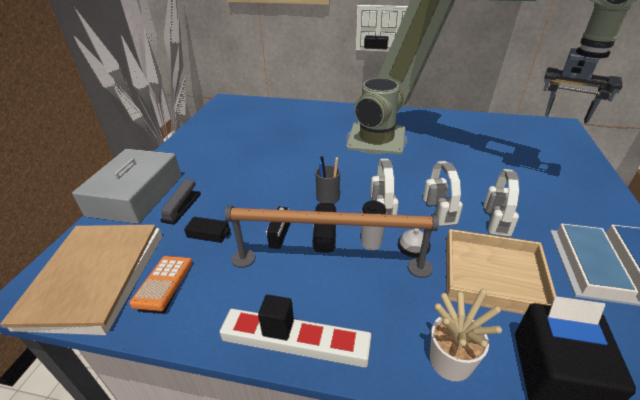

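View pics/top0.png

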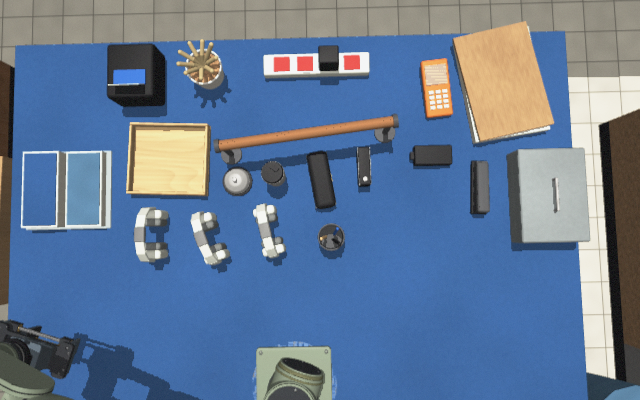

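Create h.py:
```python
import numpy as np, cv2
from workcell import env
def px2w(n,u,v,z,m=None):
    m=m or env.camera_model(n); T=m["T"]
    d=T[:3,:3]@np.array([(u-m["cx"])/m["fx"],-(v-m["cy"])/m["fy"],-1.]); o=T[:3,3]
    return o+d*(z-o[2])/d[2]
def w2px(n,p,m=None):
    m=m or env.camera_model(n); T=m["T"]; c=T[:3,:3].T@(np.asarray(p,float)-T[:3,3])
    return np.array([m["cx"]+m["fx"]*c[0]/-c[2], m["cy"]+m["fy"]*c[1]/c[2]])
```

Run:
```python
import cv2
i=cv2.imread("pics/top0.png")[105:275,120:410]
cv2.imwrite("pics/topc.png",cv2.resize(i[:,:],None,fx=2.75,fy=2.75,interpolation=cv2.INTER_CUBIC))
j=cv2.imread("pics/scene0.png")[150:300,220:560]
cv2.imwrite("pics/scenec.png",cv2.resize(j,None,fx=2.35,fy=2.35,interpolation=cv2.INTER_CUBIC))
```

```text
(no output)
```

View pics/topc.png

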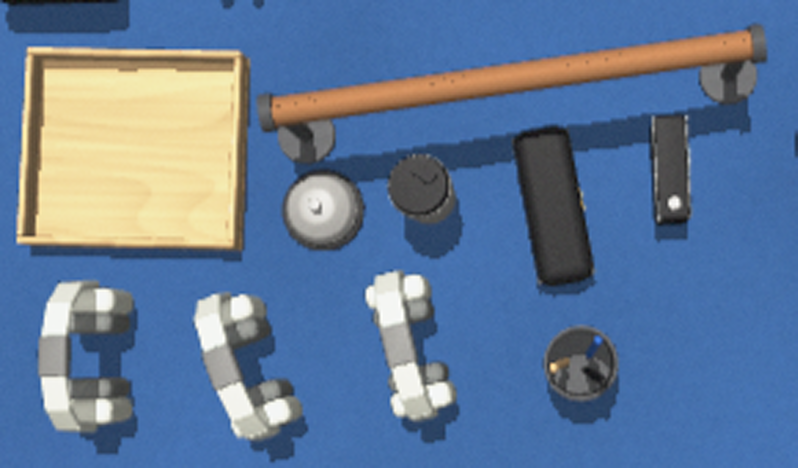

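View pics/scenec.png

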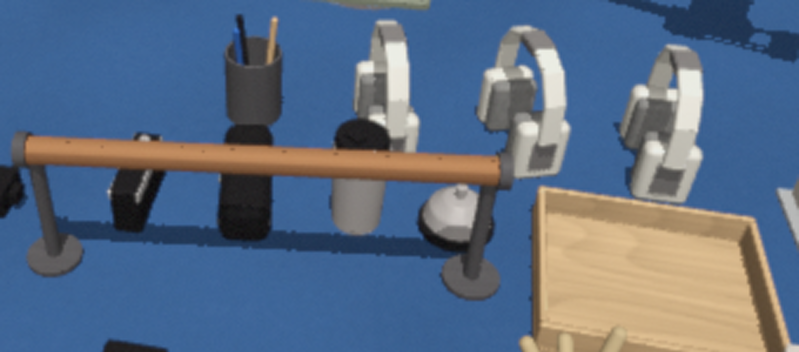

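```bash
cat > m.py <<'E'
from h import *
def c(u,v,z): return px2w("top",120+(u+.5)/2.75-.5,105+(v+.5)/2.75-.5,z)
def P(n,*a): print(n,np.round(np.mean([c(*q) for q in a],0),1))
E
python3 - <<'E'
from m import *
a,b=c(267,110,150),c(757,44,150); d=a-b; print("bar",a,b,np.linalg.norm(d),np.degrees(np.arctan2(-d[0],d[1])))
P("barmid",(267,110,150),(757,44,150))
P("case",(516,137,47),(565,130,47),(593,275,47),(543,283,47)); d=c(540.5,133.5,47)-c(568,279,47);print(d,np.linalg.norm(d))
P("cam",(652,117,62),(687,116,62),(690,222,62),(656,222,62)); d=c(669.5,116,62)-c(673,222,62);print(d,np.linalg.norm(d))
P("tumbler",(418,186,122)); print(np.linalg.norm(c(389,186,120)-c(449,186,120)))
P("tray",(28,48,40),(247,52,40),(241,250,40),(18,243,40))
for q in[(28,48,40),(247,52,40),(241,250,40),(18,243,40)]:P(" corner",q)
P("bell",(316,205,50));P("bell base",(323,210,10))
for n,q,e,f in(("A",(54,356,155),(75,290,120),(72,423,120)),("B",(222,369,155),(212,300,130),(248,430,130)),("C",(400,347,155),(388,280,130),(418,410,130))):
  P(n,q); d=c(*e)-c(*f); print("  axis",np.degrees(np.arctan2(d[1],d[0])),np.linalg.norm(d)); print("mid",(c(*e)+c(*f))/2)
P("pencup",(582,363,95))
for n,p in(("bell", (0,0,0)),):pass
E
```

```text
bar [641.95107547 176.69546486 150.        ] [ 693.26367128 -281.38424361  150.        ] 460.94468409935786 6.391442587484633
barmid [667.6 -52.3 150. ]
case [556.5 -88.7  47. ]
[146.42030861  24.20324816   0.        ] 148.40722353013024
cam [ 588.9 -205.1   62. ]
[105.49635185   0.4179328    0.        ] 105.4971796859441
tumbler [570.7  39.5 122. ]
56.967989222186496
tray [626.  334.7  40. ]
 corner [730.8 442.5  40. ]
 corner [721.2 219.3  40. ]
 corner [520.  226.2  40. ]
 corner [532.1 450.9  40. ]
bell [562.6 148.8  50. ]
bell base [561.6 148.5  10. ]
A [417.5 372.8 155. ]
  axis -0.9696899114739995 124.8304122379087
mid [417.08333894 366.84869244 120.        ]
B [402.3 218.3 155. ]
  axis 15.316486842049157 126.03013211284417
mid [405.98496431 216.79257262 130.        ]
C [418.9  54.8 155. ]
  axis 12.262529855684813 124.3341936666075
mid [421.10837926  54.9051854  130.        ]
pencup [ 400.3 -112.1   95. ]
```

```bash
cat > go.py <<'E'
# go.py X Y YAW [Z]: what remains, in tool axes (after the turn)
import sys; from h import *
x,y,w=map(float,sys.argv[1:4]); s=env.state(); p=s["ee_pos"]; r=s["ee_rot"]
z=float(sys.argv[4]) if len(sys.argv)>4 else p[2]
k=np.radians(w); d=np.array([x,y,z])-p; rz=-((w-r[2]+180)%360-180)
X=np.array([np.cos(k),np.sin(k)]); Y=np.array([np.sin(k),-np.cos(k)])
print("turn rz %.2f  dx %.1f dy %.1f dz %.1f  t %.1f"%(rz,X@d[:2],Y@d[:2],-d[2],s["time_s"]))
E
python3 go.py 556.5 -88.7 189.4 120; python3 drive.py '[[[0,0,0,0,0,-6.79],[0,0,0,0,0,-6.79],[0,0,0,0,0,-6.79],[0,0,0,0,0,-6.79]]]' 91; python3 go.py 556.5 -88.7 189.4 120
```

```text
turn rz -27.15  dx -272.4 dy -689.7 dz 93.2  t 0.1
time_s: 0.5
ee_pos: [175.2, 547.3, 213.4]
ee_rot: [-179.9, -0.0, -170.3]
force: [0.0, -0.3, -0.8]
gripper_width: 91.1
gripper_force: 0.0
turn rz 0.29  dx -272.3 dy -689.8 dz 93.4  t 0.5
```

```bash
python3 drive.py '[[[-8,-20,0,0,0,0],[-16,-40,0,0,0,0],[-17,-43,0,0,0,0],[-17,-43,0,0,0,0],[-17,-43,0,0,0,0],[-17,-43,0,0,0,0],[-17,-43,0,0,0,0],[-17,-43,0,0,0,0]]]' >/dev/null; python3 drive.py '[[[-17,-43,0,0,0,0],[-17,-43,0,0,0,0],[-17,-43,0,0,0,0],[-17,-43,0,0,0,0],[-17,-43,0,0,0,0],[-17,-43,0,0,0,0],[-17,-43,0,0,0,0],[-17,-43,0,0,0,0]]]'>/dev/null;  python3 drive.py '[[[-17,-43,0,0,0,0],[0,0,0,0,0,0],[0,0,0,0,0,0]]]'; python3 go.py 556.5 -88.7 189.4 120
python3 - <<'E'
from h import *
import json,pickle
m=env.camera_model("wrist"); i=env.grab_frame("wrist"); cv2.imwrite("pics/w1.png",i); pickle.dump(m,open("w1.pkl","wb")); print(m)
E
```

```text
time_s: 2.4
ee_pos: [565.5, -102.8, 213.0]
ee_rot: [179.9, -0.1, -170.7]
force: [-0.1, 0.3, 0.6]
gripper_width: 91.1
gripper_force: 0.0
turn rz -0.10  dx 6.6 dy 15.4 dz 93.0  t 2.4
{'fx': 309.70691628693146, 'fy': 309.70691628693146, 'cx': 316.0896295469592, 'cy': 196.0460134948609, 'T': array([[-1.61459522e-01, -9.44894863e-01, -2.84788554e-01,
         4.83349660e+02],
       [ 9.86878909e-01, -1.54322434e-01, -4.74826745e-02,
        -1.17204610e+02],
       [ 9.16872303e-04, -2.88718348e-01,  9.57413638e-01,
         3.83342613e+02],
       [ 0.00000000e+00,  0.00000000e+00,  0.00000000e+00,
         1.00000000e+00]])}
```

View pics/w1.png

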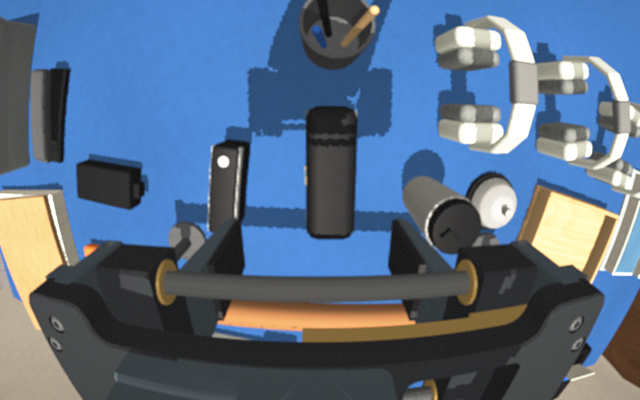

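The wrist view shows the case upright in the image at about (331,173), 307..356 wide, the camera at (228,185), the tumbler lid at (455,223), and the headset crown at (522,83).

```bash
cat >> h.py <<'E'
def wr(m,u,v,z):
    a=np.array([u-m["cx"],v-m["cy"]])/m["fx"]; r=np.hypot(*a)
    d=np.array([np.sin(r)*a[0]/r,-np.sin(r)*a[1]/r,-np.cos(r)]); d=m["T"][:3,:3]@d; o=m["T"][:3,3]
    return o+d*(z-o[2])/d[2]
E
python3 - <<'E'
from h import *; import pickle
m=pickle.load(open("w1.pkl","rb"))
for n,u,v,z in(("case near",331.5,110,35),("case far",331,237,25),("L",306.5,180,25),("R",356,180,25),("camnear",231,144,62),("tumb",454,224,122),("bell",504,210,58),("crownC",522,83,155)):
    print(n,wr(m,u,v,z).round(1))
E
python3 go.py 556.5 -88.7 189.4 120
```

```text
case near [485.6 -99.2  35. ]
case far [640.4 -72.   25. ]
L [ 572.1 -113.9   25. ]
R [562.4 -55.5  25. ]
camnear [ 536.3 -200.2   62. ]
tumb [567.5  33.3 122. ]
bell [559.8 138.7  58. ]
crownC [424.6  50.  155. ]
turn rz -0.02  dx 6.3 dy 14.4 dz 93.3  t 2.5
```

```bash
python3 drive.py '[[[1,8,25,0,0,0],[1,7,35,0,0,0],[0,0,35,0,0,0],[0,0,35,0,0,0],[0,0,30,0,0,0],[0,0,20,0,0,0],[0,0,10,0,0,0],[0,0,5,0,0,0]]]' >/dev/null; python3 drive.py '[[[0,0,0,0,0,0],[0,0,0,0,0,0],[0,0,0,0,0,0],[0,0,0,0,0,0],[0,0,0,0,0,0],[0,0,0,0,0,0]]]' 40 25
```

```text
time_s: 3.85
ee_pos: [561.8, -87.7, 19.6]
ee_rot: [180.0, 0.1, -170.6]
force: [-0.5, 0.4, 4.6]
gripper_width: 58.2
gripper_force: 25.0
```

```bash
python3 drive.py '[[[5,0,-5,0,0,0],[15,0,-15,0,0,0],[20,0,-25,0,0,0],[10,0,-30,0,0,0],[0,0,-35,0,0,0],[0,0,-35,0,0,0],[0,0,-25,0,0,4],[0,0,0,0,0,8]]]' ; python3 go.py 628.4 384.6 177.3 40
```

```text
time_s: 4.65
ee_pos: [513.7, -96.7, 192.8]
ee_rot: [-179.9, 0.4, 177.1]
force: [-0.7, -0.2, -1.0]
gripper_width: 57.7
gripper_force: 25.0
turn rz -0.16  dx -91.9 dy 486.2 dz 152.8  t 4.7
```

```bash
python3 drive.py '[[[-2,12,0,0,0,0],[-5,25,0,0,0,0],[-7,38,0,0,0,0],[-7,38,0,0,0,0],[-7,38,0,0,0,0],[-7,38,0,0,0,0],[-7,38,0,0,0,0],[-7,38,0,0,0,0]]]' >/dev/null;python3 drive.py '[[[-7,38,0,0,0,0],[-7,38,0,0,0,0],[-7,38,0,0,0,0],[-7,38,0,0,0,0],[-7,38,0,0,0,0],[-5,25,0,0,0,0],[-2,12,0,0,0,0],[0,0,0,0,0,0]]]' >/dev/null;  python3 drive.py '[[[0,0,0,0,0,0],[0,0,0,0,0,0]]]'; python3 go.py 628.4 384.6 177.3 28
python3 - <<'E'
from h import *; cv2.imwrite("pics/t2.png",env.grab_frame("top")[80:280,100:420])
E
```

```text
time_s: 6.45
ee_pos: [625.0, 389.9, 189.1]
ee_rot: [-179.9, -0.0, 177.4]
force: [0.7, 0.5, -2.3]
gripper_width: 58.2
gripper_force: 25.0
turn rz 0.07  dx -3.6 dy -5.1 dz 161.1  t 6.5
```

View pics/t2.png

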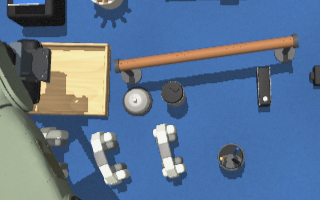

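```bash
python3 drive.py '[[[-2,-3,15,0,0,0],[-2,-2,28,0,0,0],[0,0,35,0,0,0],[0,0,35,0,0,0],[0,0,25,0,0,0],[0,0,12,0,0,0],[0,0,7,0,0,0],[0,0,3,0,0,0]]]';python3 drive.py '[[[0,0,0,0,0,0],[0,0,0,0,0,0]]]'; python3 drive.py '[[[0,0,0,0,0,0],[0,0,0,0,0,0],[0,0,0,0,0,0]]]' 76; python3 drive.py '[[[0,0,-10,0,0,0],[0,0,-30,0,0,0],[0,0,-40,0,0,0],[0,0,-45,0,0,0],[0,0,-45,0,0,0],[0,0,0,0,0,0]]]'; python3 go.py 588.9 -205.1 180
```

```text
time_s: 7.3
ee_pos: [629.5, 386.1, 29.6]
ee_rot: [180.0, 0.1, 177.4]
force: [-0.3, 0.7, -0.7]
gripper_width: 58.0
gripper_force: 25.0
time_s: 7.5
ee_pos: [629.8, 386.7, 30.6]
ee_rot: [179.9, 0.1, 177.4]
force: [1.2, -0.2, -1.4]
gripper_width: 58.0
gripper_force: 25.0
time_s: 7.8
ee_pos: [629.3, 386.5, 29.7]
ee_rot: [180.0, 0.1, 177.4]
force: [-0.6, 0.5, -0.1]
gripper_width: 75.6
gripper_force: 0.0
time_s: 8.4
ee_pos: [632.1, 388.1, 209.0]
ee_rot: [179.5, 0.8, 177.4]
force: [0.4, 1.0, 0.4]
gripper_width: 76.3
gripper_force: 0.0
turn rz -2.59  dx 43.2 dy -593.2 dz -0.0  t 8.4
```

```bash
python3 drive.py '[[[2,-20,0,0,0,-2.6],[4,-44,0,0,0,0],[4,-44,0,0,0,0],[4,-44,0,0,0,0],[4,-44,0,0,0,0],[3,-44,0,0,0,0],[3,-44,0,0,0,0],[3,-44,0,0,0,0]]]' 91 >/dev/null; python3 drive.py '[[[3,-44,0,0,0,0],[3,-44,0,0,0,0],[3,-44,0,0,0,0],[3,-44,0,0,0,0],[2,-44,0,0,0,0],[1,-30,0,0,0,0],[0,-10,0,0,0,0],[0,0,0,0,0,0]]]'>/dev/null; python3 drive.py '[[[0,0,0,0,0,0]]]'; python3 go.py 588.9 -205.1 180 25
python3 - <<'E'
from h import *
import pickle
m=env.camera_model("wrist"); i=env.grab_frame("wrist"); cv2.imwrite("pics/w2.png",i); pickle.dump(m,open("w2.pkl","wb"))
cv2.imwrite("pics/t3.png",env.grab_frame("top"))
E
```

```text
time_s: 10.1
ee_pos: [586.2, -200.5, 199.0]
ee_rot: [179.9, -0.0, -180.0]
force: [0.3, 0.1, 0.3]
gripper_width: 91.1
gripper_force: 0.0
turn rz 0.03  dx -2.7 dy -4.6 dz 174.0  t 10.1
```

View pics/w2.png

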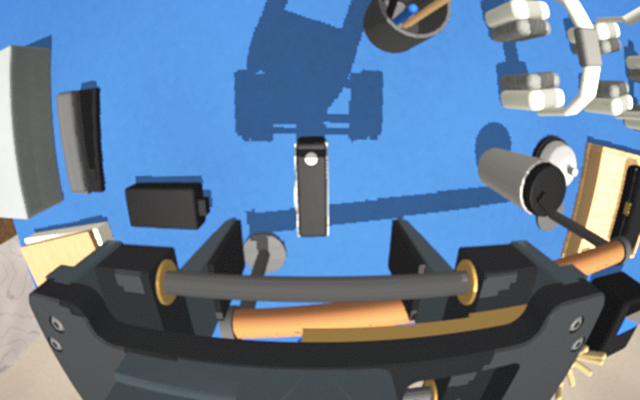

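Run:
```python
from h import *; import pickle
m=pickle.load(open("w2.pkl","rb"))
for n,u,v,z in(("n",312,150,62),("f",314,236,62),("L",297,195,62),("R",328,195,62),("tumb",545,190,122),("bell",560,160,58),("crownC",585,47,155)):
    print(n,wr(m,u,v,z).round(1))
```

```text
n [ 547.9 -205.5   62. ]
f [ 641.2 -203.6   62. ]
L [ 594.8 -221.2   62. ]
R [ 594.8 -189.    62. ]
tumb [571.2  32.6 122. ]
bell [548.4 113.3  58. ]
crownC [425.7  43.6 155. ]
```

```bash
python3 drive.py '[[[-2,-2,25,0,0,0],[-1,-3,35,0,0,0],[0,0,35,0,0,0],[0,0,35,0,0,0],[0,0,25,0,0,0],[0,0,11,0,0,0],[0,0,5,0,0,0],[0,0,0,0,0,0]]]' >/dev/null; python3 drive.py '[[[0,0,0,0,0,0],[0,0,0,0,0,0],[0,0,0,0,0,0],[0,0,0,0,0,0],[0,0,0,0,0,0],[0,0,0,0,0,0],[0,0,0,0,0,0]]]' 20 25;python3 drive.py '[[[5,0,-5,0,0,0],[15,0,-15,0,0,0],[20,0,-25,0,0,0],[10,0,-30,0,0,0],[0,0,-35,0,0,0],[0,0,-35,0,0,0],[0,0,-25,0,0,2],[0,0,0,0,0,0.7]]]'; python3 go.py 659 277.5 177.3 38
```

```text
time_s: 11.7
ee_pos: [589.2, -206.7, 27.9]
ee_rot: [180.0, 0.0, -180.0]
force: [-0.3, -0.7, -1.1]
gripper_width: 37.5
gripper_force: 0.0
time_s: 12.5
ee_pos: [540.6, -207.5, 201.7]
ee_rot: [-179.8, 0.4, 177.3]
force: [0.7, 0.0, -2.4]
gripper_width: 34.0
gripper_force: 25.0
turn rz -0.03  dx -95.4 dy 490.0 dz 163.7  t 12.5
```

```bash
python3 drive.py '[[[0,12,-5,0,0,0],[0,25,-5,0,0,0],[0,38,0,0,0,0],[0,38,0,0,0,0],[0,38,0,0,0,0],[0,38,0,0,0,0],[0,38,0,0,0,0],[0,38,0,0,0,0]]]' >/dev/null;python3 drive.py '[[[0,38,0,0,0,0],[0,38,0,0,0,0],[0,38,0,0,0,0],[0,38,0,0,0,0],[-6,38,0,0,0,0],[-15,25,0,0,0,0],[-25,12,0,0,0,0],[-25,0,0,0,0,0]]]' >/dev/null;  python3 drive.py '[[[-16,0,0,0,0,0],[-8,0,0,0,0,0],[0,0,0,0,0,0],[0,0,0,0,0,0]]]'; python3 go.py 659 277.5 177.3 38
python3 - <<'E'
from h import *
import pickle
m=env.camera_model("wrist"); i=env.grab_frame("wrist");pickle.dump(m,open("w3.pkl","wb"))
j=env.grab_frame("scene")[100:300,380:600]
cv2.imwrite("pics/w3.png",np.hstack([cv2.resize(i[50:300,150:500],None,fx=1.2,fy=1.2),cv2.resize(j,(330,300))]))
E
```

```text
time_s: 14.5
ee_pos: [655.8, 280.4, 206.8]
ee_rot: [-180.0, -0.2, 177.3]
force: [-0.9, -0.2, -2.2]
gripper_width: 33.9
gripper_force: 25.0
turn rz 0.02  dx -3.3 dy -2.8 dz 168.8  t 14.5
```

View pics/w3.png

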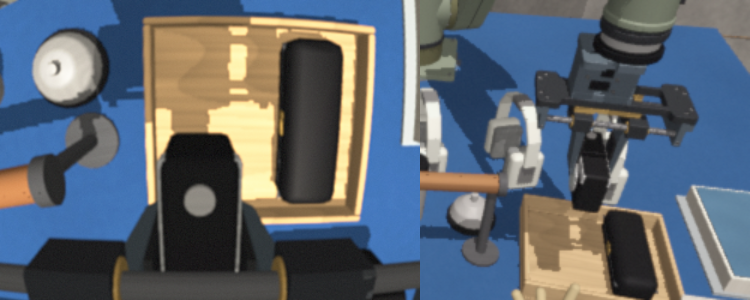

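Run:
```python
from h import *; import pickle
m=pickle.load(open("w3.pkl","rb"))
f=lambda u,v,z:wr(m,150+(u+.5)/1.2-.5,50+(v+.5)/1.2-.5,z)
for k in (20,28,34,40,48):
    z=207-k+62
    print(k,f(200,155,z).round(1),(f(242,155,z)-f(160,155,z))[1].round(1),f(200,134,z-62).round(1))
print("tray")
for q in((145,17),(376,28),(148,212),(360,220)):print(f(*q,40).round(1))
print("case",f(315,42,45).round(1),f(305,203,45).round(1))
```

```text
20 [603.8 282.1 249. ] 29.2 [607.6 281.9 187. ]
28 [605.8 282.  241. ] 31.0 [609.  281.9 179. ]
34 [607.2 281.9 235. ] 32.4 [610.1 281.8 173. ]
40 [608.7 281.9 229. ] 33.7 [611.2 281.8 167. ]
48 [610.6 281.8 221. ] 35.6 [612.7 281.7 159. ]
tray
[524.1 236.6  40. ]
[534.7 454.3  40. ]
[709.4 225.9  40. ]
[731.2 445.6  40. ]
case [551.6 388.8  45. ] [705.8 380.8  45. ]
```

```bash
python3 drive.py '[[[2,-6,15,0,0,0],[2,-6,30,0,0,0],[0,-4,35,0,0,0],[0,0,35,0,0,0],[0,0,25,0,0,0],[0,0,12,0,0,0],[0,0,0,0,0,0],[0,0,0,0,0,0]]]';python3 drive.py '[[[0,0,3,0,0,0],[0,0,0,0,0,0]]]';python3 drive.py '[[[0,0,3,0,0,0],[0,0,0,0,0,0]]]';python3 drive.py '[[[0,0,2,0,0,0],[0,0,0,0,0,0]]]'
```

```text
time_s: 15.4
ee_pos: [652.9, 265.0, 57.4]
ee_rot: [180.0, 0.1, 177.3]
force: [0.5, 1.4, -3.3]
gripper_width: 33.7
gripper_force: 25.0
time_s: 15.6
ee_pos: [653.4, 265.2, 54.5]
ee_rot: [179.9, 0.2, 177.3]
force: [1.1, 2.5, -1.2]
gripper_width: 33.5
gripper_force: 25.0
time_s: 15.8
ee_pos: [653.4, 265.7, 51.2]
ee_rot: [179.9, 0.2, 177.3]
force: [2.1, 5.5, 2.8]
gripper_width: 33.9
gripper_force: 25.0
time_s: 16.0
ee_pos: [653.4, 266.3, 49.2]
ee_rot: [179.8, 0.2, 177.3]
force: [1.0, 7.9, 1.2]
gripper_width: 33.6
gripper_force: 25.0
```

```bash
python3 drive.py '[[[0,0,2,0,0,0],[0,0,0,0,0,0],[0,0,0,0,0,0]]]'
python3 - <<'E'
from h import *
import pickle
m=env.camera_model("wrist"); i=env.grab_frame("wrist");pickle.dump(m,open("w3.pkl","wb"))
j=env.grab_frame("scene")[180:330,420:570]
cv2.imwrite("pics/w4.png",np.hstack([cv2.resize(i[50:300,150:500],None,fx=1.2,fy=1.2),cv2.resize(j,(300,300))]))
E
```

```text
time_s: 16.3
ee_pos: [653.5, 266.8, 47.3]
ee_rot: [179.8, 0.2, 177.3]
force: [0.2, 8.8, 0.4]
gripper_width: 34.0
gripper_force: 25.0
```

View pics/w4.png

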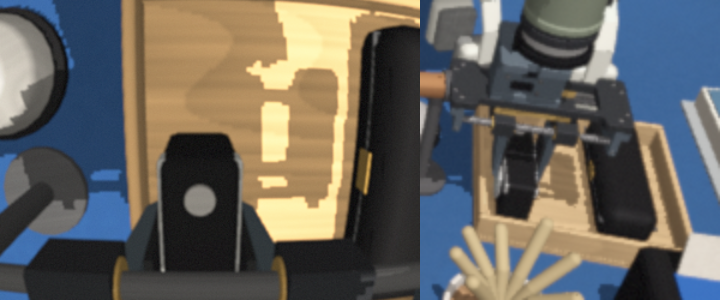

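The gripper body is brushing the bar's end (+y push), so I shift left before releasing.

```bash
python3 drive.py '[[[0,4,-4,0,0,0],[0,8,0,0,0,0],[0,6,0,0,0,0],[0,0,0,0,0,0],[0,0,3,0,0,0],[0,0,0,0,0,0]]]';python3 drive.py '[[[0,0,2,0,0,0],[0,0,0,0,0,0]]]'; python3 drive.py '[[[0,0,2,0,0,0],[0,0,0,0,0,0]]]'
```

```text
time_s: 17.0
ee_pos: [652.7, 282.0, 46.1]
ee_rot: [-180.0, -0.1, 177.3]
force: [-0.3, -0.1, -2.8]
gripper_width: 33.8
gripper_force: 25.0
time_s: 17.2
ee_pos: [653.0, 282.2, 44.5]
ee_rot: [-180.0, -0.0, 177.3]
force: [-0.6, 0.2, -2.4]
gripper_width: 33.5
gripper_force: 25.0
time_s: 17.4
ee_pos: [653.1, 282.4, 42.7]
ee_rot: [-180.0, -0.0, 177.3]
force: [1.0, 0.3, -2.7]
gripper_width: 33.8
gripper_force: 25.0
```

```bash
python3 drive.py '[[[0,0,2,0,0,0],[0,0,0,0,0,0]]]';python3 drive.py '[[[0,0,2,0,0,0],[0,0,0,0,0,0]]]'; python3 drive.py '[[[0,0,2,0,0,0],[0,0,0,0,0,0]]]'
```

```text
time_s: 17.6
ee_pos: [653.1, 282.5, 40.7]
ee_rot: [-180.0, -0.0, 177.3]
force: [-0.8, 0.3, -2.9]
gripper_width: 33.9
gripper_force: 25.0
time_s: 17.8
ee_pos: [653.1, 282.5, 38.6]
ee_rot: [-180.0, -0.0, 177.3]
force: [0.6, 0.1, -2.0]
gripper_width: 33.9
gripper_force: 25.0
time_s: 18.0
ee_pos: [653.1, 282.5, 36.7]
ee_rot: [-180.0, -0.0, 177.3]
force: [-0.4, -0.0, -2.8]
gripper_width: 34.1
gripper_force: 25.0
```

```bash
python3 drive.py '[[[0,0,2,0,0,0],[0,0,0,0,0,0]]]';python3 drive.py '[[[0,0,1,0,0,0],[0,0,0,0,0,0]]]'
```

```text
time_s: 18.2
ee_pos: [653.4, 282.5, 36.1]
ee_rot: [180.0, 0.0, 177.3]
force: [-2.2, -1.0, 3.5]
gripper_width: 34.1
gripper_force: 25.0
time_s: 18.4
ee_pos: [653.4, 282.5, 36.1]
ee_rot: [180.0, 0.1, 177.3]
force: [-2.5, -2.2, 8.4]
gripper_width: 33.8
gripper_force: 25.0
```

```bash
python3 drive.py '[[[0,0,0,0,0,0],[0,0,0,0,0,0],[0,0,0,0,0,0]]]' 55; python3 drive.py '[[[0,0,-10,0,0,0],[0,0,-30,0,0,0],[0,0,-40,0,0,0],[0,0,-45,0,0,0],[0,0,-45,0,0,0],[0,0,-10,0,0,0],[40,0,0,0,0,0],[35,0,0,0,0,0]]]' ; python3 go.py 571 38 186.4 200
```

```text
time_s: 18.7
ee_pos: [653.4, 282.6, 33.7]
ee_rot: [180.0, 0.0, 177.3]
force: [1.5, 0.5, -0.4]
gripper_width: 53.5
gripper_force: 0.0
time_s: 19.5
ee_pos: [577.5, 285.9, 214.0]
ee_rot: [180.0, 0.0, 177.3]
force: [0.6, 0.9, 1.0]
gripper_width: 54.8
gripper_force: 0.0
turn rz -9.14  dx 34.1 dy -245.7 dz 14.0  t 19.5
```

```bash
python3 drive.py '[[[0,0,0,0,0,-4.6],[0,0,0,0,0,-4.6],[4,-20,0,0,0,0],[6,-42,0,0,0,0],[6,-42,0,0,0,0],[6,-42,0,0,0,0],[6,-42,0,0,0,0],[6,-36,0,0,0,0]]]' 82 >/dev/null; python3 drive.py '[[[0,-15,0,0,0,0],[0,-5,0,0,0,0],[0,0,0,0,0,0],[0,0,0,0,0,0]]]'; python3 go.py 571 38 186.4 55
python3 - <<'E'
from h import *
import pickle
m=env.camera_model("wrist"); i=env.grab_frame("wrist"); cv2.imwrite("pics/w5.png",i); pickle.dump(m,open("w5.pkl","wb"))
E
```

```text
time_s: 20.7
ee_pos: [572.3, 40.8, 213.8]
ee_rot: [180.0, -0.0, -173.5]
force: [0.2, -0.3, -0.2]
gripper_width: 82.1
gripper_force: 0.0
turn rz 0.14  dx 1.6 dy -2.6 dz 158.8  t 20.7
```

View pics/w5.png

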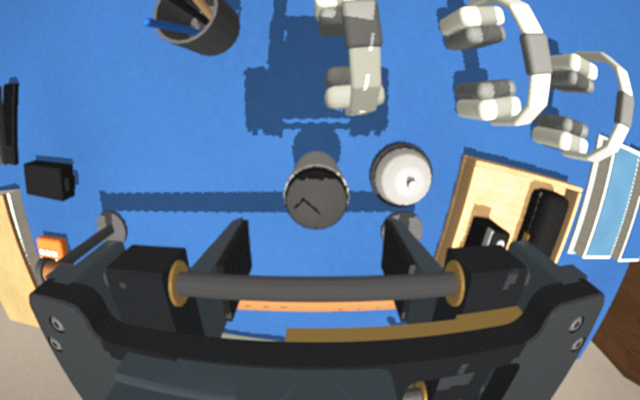

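```bash
python3 - <<'E'
from h import *; import pickle
m=pickle.load(open("w5.pkl","rb"))
for n,u,v,z in(("lid",317,198,122),("l",286,198,115),("r",348.5,198,115),("bell",411,182,58)):
    print(n,wr(m,u,v,z).round(1))
E
python3 go.py 571 38 186.4 57
```

```text
lid [570.   40.5 122. ]
l [575.4  12.7 115. ]
r [568.9  69.4 115. ]
bell [559.1 145.6  58. ]
turn rz 0.18  dx 1.6 dy -2.8 dz 156.8  t 20.8
```

```bash
python3 drive.py '[[[1,0,20,0,0,0],[1,0,30,0,0,0],[0,0,35,0,0,0],[0,0,30,0,0,0],[0,0,20,0,0,0],[0,0,12,0,0,0],[0,0,6,0,0,0],[0,0,2,0,0,0]]]'; python3 drive.py '[[[0,0,0,0,0,0],[0,0,0,0,0,0],[0,0,0,0,0,0],[0,0,0,0,0,0],[0,0,0,0,0,0],[0,0,0,0,0,0],[0,0,0,0,0,0]]]' 40 25;python3 drive.py '[[[0,0,0,0,0,0],[0,0,0,0,0,0]]]'
```

```text
time_s: 21.55
ee_pos: [570.5, 40.1, 58.9]
ee_rot: [180.0, 0.0, -173.4]
force: [-0.2, 0.6, -0.8]
gripper_width: 82.2
gripper_force: 0.0
time_s: 22.25
ee_pos: [570.9, 39.8, 59.8]
ee_rot: [180.0, 0.1, -173.5]
force: [-0.5, 1.0, 6.4]
gripper_width: 61.3
gripper_force: 25.0
time_s: 22.45
ee_pos: [570.9, 39.8, 59.8]
ee_rot: [180.0, 0.1, -173.5]
force: [0.4, 2.6, 5.7]
gripper_width: 60.8
gripper_force: 25.0
```

```bash
python3 drive.py '[[[0,0,-5,0,0,0],[0,0,-15,0,0,0],[0,0,-25,0,0,0],[0,0,-25,0,0,0],[0,0,-25,0,0,0],[0,0,-10,0,0,0],[0,0,-5,0,0,0],[0,0,0,0,0,0]]]'; python3 go.py 566 312 186.5 68
```

```text
time_s: 23.25
ee_pos: [569.8, 39.4, 168.4]
ee_rot: [-180.0, -0.1, -173.5]
force: [-0.7, -0.5, -2.7]
gripper_width: 61.2
gripper_force: 25.0
turn rz 0.01  dx -27.0 dy 271.3 dz 100.4  t 23.2
```

```bash
python3 drive.py '[[[0,8,0,0,0,0],[-2,18,0,0,0,0],[-3,28,0,0,0,0],[-3,32,0,0,0,0],[-3,32,0,0,0,0],[-3,32,0,0,0,0],[-3,32,0,0,0,0],[-3,32,0,0,0,0]]]'>/dev/null;python3 drive.py '[[[-3,28,0,0,0,0],[-2,18,0,0,0,0],[-2,8,0,0,0,0],[0,2,0,0,0,0],[0,0,0,0,0,0],[0,0,0,0,0,0]]]'; python3 go.py 566 312 186.5 68
python3 - <<'E'
from h import *
i=env.grab_frame("wrist")
j=env.grab_frame("scene")[160:330,400:600]
cv2.imwrite("pics/w6.png",np.hstack([cv2.resize(i[50:300,150:500],None,fx=1.2,fy=1.2),cv2.resize(j,(353,300))]))
E
```

```text
time_s: 24.65
ee_pos: [566.5, 309.6, 168.9]
ee_rot: [-180.0, -0.0, -173.6]
force: [-0.1, -0.7, -2.8]
gripper_width: 61.1
gripper_force: 25.0
turn rz -0.05  dx 0.2 dy 2.4 dz 100.9  t 24.6
```

View pics/w6.png

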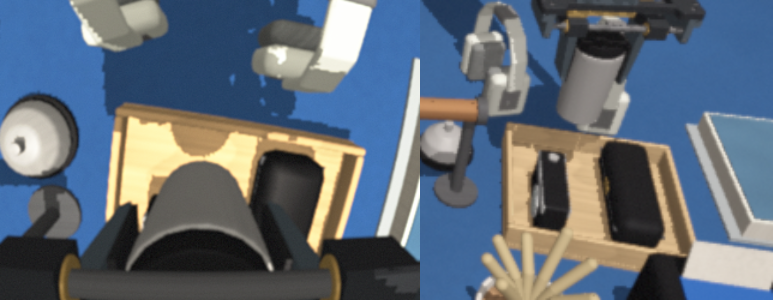

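Run:
```python
from h import *
f=lambda u,v,z:px2w("scene",400+(u-420)/1.765,160+v/1.765,z).round(1)
print("cam near",f(536,152,69),f(562,153,69),"far",f(535,221,60),f(558,228,60))
print("case",f(602,147,50),f(632,143,50),f(655,240,50))
print("tray near",f(508,124,40),f(667,147,40))
```

```text
cam near [616.3 264.5  69. ] [611.9 298.   69. ] far [728.5 255.6  60. ] [734.3 281.5  60. ]
case [568.9 359.7  50. ] [553.  401.5  50. ] [722.4 395.2  50. ]
tray near [532.7 238.5  40. ] [541.  452.4  40. ]
```

```bash
python3 drive.py '[[[-1,1,10,0,0,0],[-1,1,20,0,0,0],[0,0,25,0,0,0],[0,0,20,0,0,0],[0,0,12,0,0,0],[0,0,7,0,0,0],[0,0,3,0,0,0],[0,0,0,0,0,0]]]'; python3 drive.py '[[[0,0,2,0,0,0],[0,0,0,0,0,0]]]'; python3 drive.py '[[[0,0,2,0,0,0],[0,0,0,0,0,0]]]'
```

```text
time_s: 25.55
ee_pos: [568.5, 313.2, 72.2]
ee_rot: [180.0, 0.0, -173.5]
force: [0.7, 0.1, -2.8]
gripper_width: 61.1
gripper_force: 25.0
time_s: 25.75
ee_pos: [568.5, 313.3, 70.6]
ee_rot: [180.0, 0.1, -173.5]
force: [-0.7, 0.5, -2.4]
gripper_width: 61.1
gripper_force: 25.0
time_s: 25.95
ee_pos: [568.2, 313.1, 68.0]
ee_rot: [180.0, 0.0, -173.5]
force: [-0.7, 0.5, -2.8]
gripper_width: 61.1
gripper_force: 25.0
```

```bash
python3 drive.py '[[[0,0,1,0,0,0],[0,0,0,0,0,0]]]'; python3 drive.py '[[[0,0,1,0,0,0],[0,0,0,0,0,0]]]'
```

```text
time_s: 26.15
ee_pos: [568.3, 313.1, 67.0]
ee_rot: [180.0, 0.0, -173.5]
force: [-0.6, -0.8, -2.8]
gripper_width: 61.2
gripper_force: 25.0
time_s: 26.35
ee_pos: [568.6, 313.3, 66.9]
ee_rot: [180.0, 0.1, -173.5]
force: [-0.9, -0.4, 2.9]
gripper_width: 61.6
gripper_force: 25.0
```

```bash
python3 drive.py '[[[0,0,0,0,0,0],[0,0,0,0,0,0],[0,0,0,0,0,0]]]' 78; python3 drive.py '[[[0,0,-8,0,0,0],[0,0,-25,0,0,0],[0,0,-35,0,0,0],[0,0,-40,0,0,0],[0,0,-40,0,0,0],[0,0,-30,0,0,3.7],[0,0,0,0,0,3.7],[0,0,0,0,0,0]]]' ; python3 go.py 417 372 179 250
```

```text
time_s: 26.65
ee_pos: [568.2, 313.1, 65.8]
ee_rot: [180.0, -0.0, -173.5]
force: [-0.5, 0.1, -0.4]
gripper_width: 77.6
gripper_force: 0.0
time_s: 27.45
ee_pos: [568.5, 313.2, 245.7]
ee_rot: [179.9, 0.1, 179.1]
force: [0.5, -0.5, -0.2]
gripper_width: 77.9
gripper_force: 0.0
turn rz 0.12  dx 152.5 dy 56.1 dz -4.3  t 27.4
```

```bash
python3 drive.py '[[[20,7,0,0,0,0],[40,15,0,0,0,0],[40,15,0,0,0,0],[35,13,0,0,0,0],[15,6,0,0,0,0],[2,0,0,0,0,0],[0,0,0,0,0,0],[0,0,0,0,0,0]]]' 60
python3 - <<'E'
from h import *
import pickle
m=env.camera_model("wrist"); i=env.grab_frame("wrist"); pickle.dump(m,open("w7.pkl","wb"))
t=env.grab_frame("top")[100:210,120:400]
cv2.imwrite("pics/w7.png",np.vstack([i[0:270],cv2.resize(t,(640,251))]))
E
```

```text
time_s: 28.25
ee_pos: [418.4, 371.0, 243.7]
ee_rot: [-180.0, 0.0, 179.1]
force: [0.4, -0.6, -0.6]
gripper_width: 59.9
gripper_force: 0.0
```

View pics/w7.png

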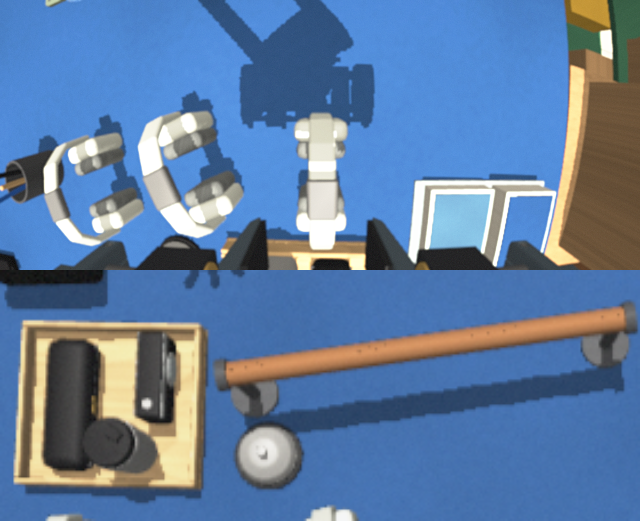

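```bash
python3 - <<'E'
from h import *; import pickle
m=pickle.load(open("w7.pkl","rb"))
for n,u,v,z in(("padn",321.5,180,155),("padf",321,217,155),("l",306,195,155),("r",339,195,155),("top near",320,114,125),("far",322,246,110),("Bpad",162,187,155),("Cpad",58,200,155)):
    print(n,wr(m,u,v,z).round(1))
E
python3 go.py 418 373 179 145
```

```text
padn [399.2 374.9 155. ]
padf [433.2 374.1 155. ]
l [412.4 361.2 155. ]
r [412.9 390.1 155. ]
top near [343.6 374.8 125. ]
far [484.2 375.3 110. ]
Bpad [402.2 224.5 155. ]
Cpad [413.5  70.3 155. ]
turn rz 0.03  dx 0.4 dy 2.0 dz 98.6  t 28.4
```

```bash
python3 drive.py '[[[1,2,15,0,0,0],[0,1.5,25,0,0,0],[0,0,25,0,0,0],[0,0,18,0,0,0],[0,0,9,0,0,0],[0,0,5,0,0,0],[0,0,2,0,0,0],[0,0,0,0,0,0]]]';python3 drive.py '[[[0,0,0,0,0,0],[0,0,0,0,0,0],[0,0,0,0,0,0],[0,0,0,0,0,0],[0,0,0,0,0,0],[0,0,0,0,0,0],[0,0,0,0,0,0]]]' 15 30;python3 drive.py '[[[0,0,0,0,0,0],[0,0,0,0,0,0]]]'
```

```text
time_s: 29.15
ee_pos: [416.7, 375.1, 145.5]
ee_rot: [180.0, 0.1, 179.1]
force: [-0.6, 0.6, 0.2]
gripper_width: 59.9
gripper_force: 0.0
time_s: 29.85
ee_pos: [416.2, 375.2, 145.2]
ee_rot: [180.0, 0.0, 179.1]
force: [0.6, -0.1, 1.1]
gripper_width: 27.5
gripper_force: 30.0
time_s: 30.05
ee_pos: [416.2, 375.2, 145.2]
ee_rot: [180.0, 0.0, 179.1]
force: [0.3, 0.2, 2.2]
gripper_width: 28.0
gripper_force: 30.0
```

```bash
python3 drive.py '[[[0,0,-8,0,0,0],[0,0,-20,0,0,0],[0,0,-35,0,0,0],[0,0,-40,0,0,0],[0,0,-40,0,0,0],[0,0,-35,0,0,0],[0,0,-20,0,0,-3.7],[0,0,-5,0,0,-3.6]]]'; python3 go.py 658.7 27.2 186.4 345
python3 - <<'E'
from h import *
a=px2w("scene",220+25/2.35,150+148/2.35,150);b=px2w("scene",220+505/2.35,150+170/2.35,150);print(a,b,(a+b)/2)
E
```

```text
time_s: 30.85
ee_pos: [416.7, 375.2, 351.0]
ee_rot: [179.9, 0.2, -173.4]
force: [-0.7, 0.7, -2.1]
gripper_width: 27.8
gripper_force: 30.0
turn rz 0.16  dx -201.7 dy -372.8 dz 6.0  t 30.9
[ 692.4661839  -276.67307545  150.        ] [640.23221486 180.62046388 150.        ] [666.34919938 -48.02630579 150.        ]
```

```bash
python3 drive.py '[[[-5,-8,0,0,0,0],[-10,-18,0,0,0,0],[-17,-31,0,0,0,0],[-17,-31,0,0,0,0],[-17,-31,0,0,0,0],[-17,-31,0,0,0,0],[-17,-31,0,0,0,0],[-17,-31,0,0,0,0]]]' >/dev/null; python3 drive.py '[[[-17,-31,0,0,0,0],[-17,-31,0,0,0,0],[-17,-31,0,0,0,0],[-17,-31,0,0,0,0],[-10,-20,0,0,0,0],[-5,-10,0,0,0,0],[0,0,0,0,0,0],[0,0,0,0,0,0]]]'; python3 go.py 658.1 29 186.4 345
python3 - <<'E'
from h import *
import pickle
m=env.camera_model("wrist"); i=env.grab_frame("wrist"); pickle.dump(m,open("w8.pkl","wb"))
j=env.grab_frame("scene")[100:280,220:540]
cv2.imwrite("pics/w8.png",np.vstack([i[60:300],cv2.resize(j,(640,360))]))
E
```

```text
time_s: 32.45
ee_pos: [655.1, 34.1, 347.5]
ee_rot: [179.9, -0.1, -173.6]
force: [-1.0, 0.9, -3.0]
gripper_width: 27.7
gripper_force: 30.0
turn rz 0.00  dx -2.4 dy -5.4 dz 2.5  t 32.5
```

View pics/w8.png

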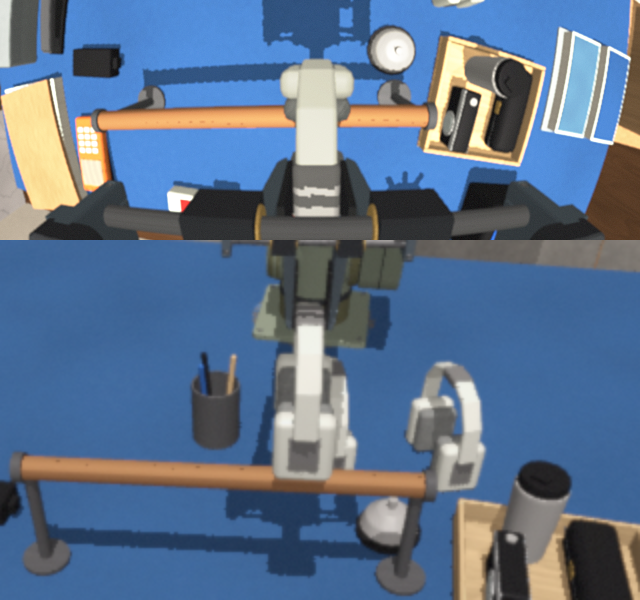

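Run:
```python
from h import *; import pickle
m=pickle.load(open("w8.pkl","rb"))
a=wr(m,98,179,150);b=wr(m,431,175,150);print(a,b,(a+b)/2)
for u,v in((200,177),(390,175)):
  p=wr(m,u,v,150); print(p)   # on bar axis?
print(667-(29+50.5)*.1113)
d=b-a;print(np.degrees(np.arctan2(-d[0],d[1])))
```

```text
[ 692.2796405  -284.66440574  150.        ] [638.4903345  179.02806071 150.        ] [665.3849875  -52.81817252 150.        ]
[ 673.88353407 -113.88524892  150.        ]
[645.35518099 124.56691101 150.        ]
658.15165
6.6168573697872946
```

```bash
python3 drive.py '[[[-1.6,-3,0,0,0,0],[0,-2.4,0,0,0,0],[0,0,8,0,0,0],[0,0,15,0,0,0],[0,0,20,0,0,0],[0,0,20,0,0,0],[0,0,20,0,0,0],[0,0,20,0,0,0]]]'; python3 drive.py '[[[0,0,20,0,0,0],[0,0,20,0,0,0],[0,0,15,0,0,0],[0,0,10,0,0,0],[0,0,5,0,0,0],[0,0,0,0,0,0],[0,0,0,0,0,0]]]'
```

```text
time_s: 33.35
ee_pos: [657.5, 28.5, 243.6]
ee_rot: [180.0, -0.0, -173.6]
force: [0.4, -0.2, -1.8]
gripper_width: 27.6
gripper_force: 30.0
time_s: 34.05
ee_pos: [658.4, 28.4, 175.7]
ee_rot: [-180.0, 0.1, -173.6]
force: [-0.0, -0.2, -2.0]
gripper_width: 27.8
gripper_force: 30.0
```

```bash
python3 drive.py '[[[0,0,3,0,0,0],[0,0,2,0,0,0],[0,0,0,0,0,0]]]'; python3 drive.py '[[[0,0,1.5,0,0,0],[0,0,0,0,0,0]]]'; python3 drive.py '[[[0,0,1.5,0,0,0],[0,0,0,0,0,0]]]'
```

```text
time_s: 34.35
ee_pos: [657.8, 28.4, 169.8]
ee_rot: [180.0, -0.0, -173.6]
force: [0.5, 0.3, -1.8]
gripper_width: 27.6
gripper_force: 30.0
time_s: 34.55
ee_pos: [657.9, 28.4, 168.3]
ee_rot: [180.0, -0.0, -173.6]
force: [0.6, 0.0, -2.4]
gripper_width: 27.7
gripper_force: 30.0
time_s: 34.75
ee_pos: [658.0, 28.4, 168.0]
ee_rot: [-180.0, 0.1, -173.6]
force: [-1.3, 0.5, 2.7]
gripper_width: 27.8
gripper_force: 30.0
```

```bash
python3 drive.py '[[[0,0,0,0,0,0],[0,0,0,0,0,0],[0,0,0,0,0,0],[0,0,0,0,0,0]]]' 46; python3 drive.py '[[[0,0,-4,0,0,0],[0,0,-10,0,0,0],[0,0,-25,0,0,0],[0,0,-25,0,0,0],[0,0,-10,0,0,0],[0,0,0,0,0,0]]]'; python3 go.py 403 220 194.5 245
```

```text
time_s: 35.15
ee_pos: [658.0, 28.4, 166.8]
ee_rot: [180.0, 0.0, -173.6]
force: [-0.1, -0.7, -0.1]
gripper_width: 45.7
gripper_force: 0.0
time_s: 35.75
ee_pos: [658.9, 28.4, 243.2]
ee_rot: [-180.0, 0.2, -173.6]
force: [-0.3, 0.1, -0.2]
gripper_width: 45.8
gripper_force: 0.0
turn rz -8.09  dx 199.7 dy 249.6 dz -1.8  t 35.8
```

```bash
python3 drive.py '[[[0,0,0,0,0,-4],[0,0,0,0,0,-4.1],[10,12,0,0,0,0],[24,30,0,0,0,0],[30,37,0,0,0,0],[30,37,0,0,0,0],[30,37,0,0,0,0],[30,37,0,0,0,0]]]' 60 >/dev/null; python3 drive.py '[[[25,32,0,0,0,0],[14,18,0,0,0,0],[5,7,0,0,0,0],[0,0,0,0,0,0],[0,0,0,0,0,0]]]'; python3 go.py 403 220 194.5 245
cat > band.py <<'E'
# grey crown pad + band from the wrist view: rectify to plane z=155 around TCP, and print a coarse map
from h import *
m=env.camera_model("wrist"); i=env.grab_frame("wrist"); s=env.state(); p=s["ee_pos"]
def proj(P):
    c=(P-m["T"][:3,3])@m["T"][:3,:3]; r=np.arctan2(np.hypot(c[:,0],c[:,1]),-c[:,2]); n=np.hypot(c[:,0],c[:,1])
    return m["cx"]+m["fx"]*r*c[:,0]/n, m["cy"]-m["fx"]*r*c[:,1]/n
xs=np.arange(p[0]-100,p[0]+100,.5); ys=np.arange(p[1]-60,p[1]+60,.5)
X,Y=np.meshgrid(xs,ys,indexing="ij"); u,v=proj(np.c_[X.ravel(),Y.ravel(),np.full(X.size,155.)])
R=cv2.remap(i,u.reshape(X.shape).astype(np.float32),v.reshape(X.shape).astype(np.float32),cv2.INTER_LINEAR)
sat=R.max(2).astype(int)-R.min(2); g=R.mean(2)
w=((sat<40)&(g>70)).astype(np.uint8)
# band edges per x row near the crown
for x0 in range(-60,61,5):
    k=np.argmin(abs(xs-p[0]-x0)); r=np.flatnonzero(w[k]); 
    if len(r): print(x0,"y %.1f..%.1f n%d"%(ys[r[0]]-p[1],ys[r[-1]]-p[1],len(r)),"g",int(np.median(g[k][r])),end=" | ")
print(p)
E
python3 band.py
```

```text
time_s: 37.05
ee_pos: [405.1, 217.4, 240.5]
ee_rot: [-180.0, -0.0, -165.5]
force: [0.6, 0.6, -0.1]
gripper_width: 59.9
gripper_force: 0.0
turn rz -0.01  dx 1.4 dy 3.0 dz -4.5  t 37.0
-60 y -38.5..4.5 n87 g 224 | -55 y -38.5..4.0 n86 g 225 | -50 y -37.5..7.0 n90 g 225 | -45 y -31.5..7.0 n78 g 232 | -40 y -31.0..1.5 n66 g 239 | -35 y -29.5..3.0 n66 g 240 | -30 y -20.0..4.5 n50 g 255 | -25 y -18.5..6.5 n51 g 241 | -20 y -17.0..14.5 n64 g 200 | -15 y -16.0..18.0 n69 g 215 | -10 y -16.0..20.5 n74 g 237 | -5 y -15.5..23.0 n78 g 237 | 0 y -15.0..25.5 n82 g 234 | 5 y -15.5..60.0 n99 g 234 | 10 y -13.5..60.0 n91 g 235 | 15 y -12.5..32.0 n90 g 239 | 20 y -12.0..28.5 n82 g 255 | 25 y -11.0..23.5 n70 g 255 | 30 y -50.0..26.0 n75 g 255 | 35 y -54.5..27.0 n63 g 255 | 40 y -56.5..27.5 n64 g 254 | 45 y -59.0..58.0 n67 g 126 | 50 y -60.0..59.5 n22 g 75 | 55 y -60.0..2.5 n27 g 75 | 60 y -60.0..30.5 n67 g 241 | [405.28617312 217.29571575 240.58573348]
```

```bash
cat >> band.py <<'E'
print()
for x0 in range(60,-80,-5):
    k=np.argmin(abs(xs-p[0]-x0)); print("%4d"%x0," ".join("%3s"%(int(g[k][np.argmin(abs(ys-p[1]-y0))]) if sat[k][np.argmin(abs(ys-p[1]-y0))]<45 else '.') for y0 in range(48,-49,-4)))
E
python3 band.py | tail -28
```

```text
60   .   .   .   .   . 241 242 242 241 242   .   .   .   .   .   .   .   .   .  84  77  30  31  31  36
  55   .   .   .   .   .   .   .   .   .   .   .   .   .   .   .   .   .   .   .   .  83  32  31  34  33
  50   .   .   .   .   .   .   .   .   .   .   .   .   .   .   .   .   .   .   .   .   .  32  33  32  36
  45 127 129 133 131   .   .   .   .   . 249   .   .   .   .   .   .   .   .   .   .   .   .  29  34  41
  40   .   .   .   .   .   . 254 254 254 255 255 153   .   .   .   .   .   .   .   .   .   .  31  36  58
  35   .   .   .   .   .   . 255 255 255 255 255 254   .   .   .   .   .   .   .   .   .   .  43  36  72
  30   .   .   .   .   .   . 255 255 255 255 255 255 244 255 239   .   .   .   .   .   .   .   .  41  73
  25   .   .   .   .   .   . 222 255 255 255 255 255 255 255 255   .   .   .   .   .   .   .   .   .   .
  20   .   .   .   .   . 229 255 255 255 255 255 255 254 255 255 231   .   .   .   .   .   .   .   .   .
  15   .   .   .   . 218 255 255 254 255 246 229 235 238 219 240 173   .   .   .   .   .   .   .   .   .
  10   .   .   .   .   . 255 255 251 230 233 234 237
[... 1137 characters left out ...]
 .   .   .   . 199 133 236 239 239 239 238 215 173 168   .   .   .   .
 -50   .   .   .   .   .   .   .   .   .   .   . 200 153 213 236 231 226 225 221 235 243 214   .   .   .
 -55   .   .   .   .   .   .   .   .   .   .   . 142 136 174 224 225 224 224 224 252 238 229   .   .   .
 -60   .   .   .   .   .   .   .   .   .   .   . 234 255 255 213 224 224 225 225 212 236 218   .   .   .
 -65   .   .   .   .   .   .   .   .   .   .   . 193 230 239 235 221 222 223 224 213 149   .   .   .   .
 -70   .   .   .   .   .   .   .   .   .   .   .   . 221 231 220 200 210 188 188 174   .   .   .   .   .
 -75   .   .   .   .   .   .   .   .   .   .   .   .   .   .   .   . 150   .   .   .   .   .   .   .   .
```

```bash
python3 drive.py '[[[0,0,15,0,0,0],[0,0,25,0,0,0],[0,0,25,0,0,0],[0,0,15,0,0,0],[0,0,9,0,0,0],[0,0,5,0,0,0],[0,0,1,0,0,0],[0,0,0,0,0,0]]]';python3 drive.py '[[[0,0,0,0,0,0],[0,0,0,0,0,0],[0,0,0,0,0,0],[0,0,0,0,0,0],[0,0,0,0,0,0],[0,0,0,0,0,0],[0,0,0,0,0,0]]]' 15 30;python3 drive.py '[[[0,0,0,0,0,0],[0,0,0,0,0,0]]]'
```

```text
time_s: 37.95
ee_pos: [405.0, 218.0, 146.4]
ee_rot: [180.0, 0.1, -165.5]
force: [-0.1, -0.0, 0.2]
gripper_width: 60.0
gripper_force: 0.0
time_s: 38.65
ee_pos: [404.5, 217.9, 145.9]
ee_rot: [180.0, 0.0, -165.5]
force: [1.0, 0.3, 0.0]
gripper_width: 27.9
gripper_force: 29.9
time_s: 38.85
ee_pos: [404.5, 217.9, 146.0]
ee_rot: [180.0, 0.0, -165.5]
force: [-0.2, -0.7, -0.1]
gripper_width: 27.6
gripper_force: 29.9
```

```bash
python3 drive.py '[[[0,0,-8,0,0,0],[0,0,-20,0,0,0],[0,0,-35,0,0,0],[0,0,-40,0,0,0],[0,0,-40,0,0,0],[0,0,-35,0,0,0],[0,0,-20,0,0,4.1],[0,0,-5,0,0,4]]]'; python3 go.py 666.5 -51 186.4 345
```

```text
time_s: 39.65
ee_pos: [404.8, 218.2, 352.0]
ee_rot: [179.9, 0.3, -173.8]
force: [-0.4, -0.3, -3.5]
gripper_width: 27.8
gripper_force: 29.9
turn rz -0.16  dx -230.0 dy -296.6 dz 7.0  t 39.6
```

```bash
python3 drive.py '[[[-6,-8,0,0,0,0],[-12,-15,0,0,0,0],[-20,-26,0,0,0,0],[-20,-26,0,0,0,0],[-20,-26,0,0,0,0],[-20,-26,0,0,0,0],[-20,-26,0,0,0,0],[-20,-26,0,0,0,0]]]' >/dev/null; python3 drive.py '[[[-20,-26,0,0,0,0],[-20,-26,0,0,0,0],[-20,-26,0,0,0,0],[-16,-21,0,0,0,0],[-9,-12,0,0,0,0],[-4,-5,0,0,0,0],[0,0,0,0,0,0],[0,0,0,0,0,0]]]'; python3 go.py 666.5 -51 186.4 345
```

```text
time_s: 41.25
ee_pos: [662.3, -49.6, 348.6]
ee_rot: [180.0, -0.1, -173.5]
force: [0.2, 0.2, -2.3]
gripper_width: 27.8
gripper_force: 29.9
turn rz 0.05  dx -4.0 dy -1.8 dz 3.6  t 41.2
```

```bash
python3 drive.py '[[[-2,-1,0,0,0,0],[-2,-1,0,0,0,0],[0,0,8,0,0,0],[0,0,15,0,0,0],[0,0,20,0,0,0],[0,0,20,0,0,0],[0,0,20,0,0,0],[0,0,20,0,0,0]]]'; python3 drive.py '[[[0,0,20,0,0,0],[0,0,20,0,0,0],[0,0,15,0,0,0],[0,0,9,0,0,0],[0,0,4,0,0,0],[0,0,0,0,0,0],[0,0,0,0,0,0]]]'
```

```text
time_s: 42.05
ee_pos: [666.6, -51.2, 244.6]
ee_rot: [180.0, -0.0, -173.6]
force: [0.3, -0.1, -3.2]
gripper_width: 27.9
gripper_force: 29.9
time_s: 42.75
ee_pos: [667.6, -51.5, 178.8]
ee_rot: [-180.0, 0.1, -173.6]
force: [-0.7, -0.5, -3.3]
gripper_width: 27.6
gripper_force: 29.9
```

```bash
python3 drive.py '[[[0,0,3,0,0,0],[0,0,2,0,0,0],[0,0,0,0,0,0]]]'; python3 drive.py '[[[0,0,1.5,0,0,0],[0,0,0,0,0,0]]]'; python3 drive.py '[[[0,0,1.5,0,0,0],[0,0,0,0,0,0]]]'
```

```text
time_s: 43.05
ee_pos: [666.9, -51.4, 172.8]
ee_rot: [180.0, -0.0, -173.6]
force: [-0.8, -0.3, -2.3]
gripper_width: 28.0
gripper_force: 29.9
time_s: 43.25
ee_pos: [667.0, -51.4, 171.2]
ee_rot: [180.0, -0.0, -173.6]
force: [0.5, -0.7, -2.7]
gripper_width: 27.6
gripper_force: 29.9
time_s: 43.45
ee_pos: [667.0, -51.5, 169.7]
ee_rot: [180.0, -0.0, -173.6]
force: [-0.3, -0.0, -3.3]
gripper_width: 28.0
gripper_force: 29.9
```

```bash
python3 drive.py '[[[0,0,1,0,0,0],[0,0,0,0,0,0]]]'; python3 drive.py '[[[0,0,0.7,0,0,0],[0,0,0,0,0,0]]]'
```

```text
time_s: 43.65
ee_pos: [667.2, -51.5, 169.0]
ee_rot: [180.0, 0.0, -173.6]
force: [-0.1, -0.7, -3.2]
gripper_width: 27.7
gripper_force: 29.9
time_s: 43.85
ee_pos: [667.2, -51.5, 168.9]
ee_rot: [-180.0, 0.0, -173.6]
force: [-1.4, 0.4, 1.1]
gripper_width: 27.7
gripper_force: 29.9
```

```bash
python3 drive.py '[[[0,0,0,0,0,0],[0,0,0,0,0,0],[0,0,0,0,0,0],[0,0,0,0,0,0]]]' 46; python3 drive.py '[[[0,0,-4,0,0,0],[0,0,-10,0,0,0],[0,0,-25,0,0,0],[0,0,-25,0,0,0],[0,0,-10,0,0,-3],[0,0,0,0,0,-3]]]'; python3 go.py 420 53.5 192.3 245
```

```text
time_s: 44.25
ee_pos: [667.2, -51.5, 168.3]
ee_rot: [180.0, 0.0, -173.6]
force: [-0.8, 0.4, -0.6]
gripper_width: 46.1
gripper_force: 0.0
time_s: 44.85
ee_pos: [668.4, -51.6, 245.9]
ee_rot: [-179.9, 0.3, -167.5]
force: [-0.1, 0.1, -0.9]
gripper_width: 46.2
gripper_force: 0.0
turn rz 0.23  dx 220.3 dy 155.6 dz 0.9  t 44.9
```

```bash
python3 drive.py '[[[10,7,0,0,0,0],[25,18,0,0,0,0],[33,24,0,0,0,0],[33,24,0,0,0,0],[33,24,0,0,0,0],[33,24,0,0,0,0],[25,18,0,0,0,0],[15,10,0,0,0,0]]]' 60 >/dev/null; python3 drive.py '[[[9,5,0,0,0,0],[3,2,0,0,0,0],[0,0,0,0,0,0],[0,0,0,0,0,0]]]'; python3 go.py 420 53.5 192.3 245; python3 band.py | tail -29
```

```text
time_s: 46.05
ee_pos: [420.8, 53.6, 242.2]
ee_rot: [-180.0, 0.0, -167.6]
force: [0.3, -0.5, 0.1]
gripper_width: 60.2
gripper_force: 0.0
turn rz 0.08  dx 0.8 dy 0.1 dz -2.8  t 46.0

  60 244 242 232 176 128  86   .   .   .   .   .   .   .   .   .   .   .   .   .   .   .  35  33  33  34
  55 240 235 183 169  87  86   .   .   .   .   .   .   .   .   .   .   .   .   .   .   .  52  32  32  38
  50 208 176 164 150  85   .   .   .   .   .   .   .   .   .   .   .   .   .   .   .   .   .  32  32  36
  45 166 161 128  71  63   .   . 234 252 254 254 254   .   .   .   .   .   .   .   .   .   .  34  35  40
  40 102  69  80  49   .   .   . 255 255 255 255 255   .   .   .   .   .   .   .   .   .   .  54  35  40
  35  63  53   .   .   .   .   . 255 255 255 255 255 252   .   .   .   .   .   .   .   .   .   .  34  54
  30   .   .   .   .   .   .   . 255 255 255 255 255 255 255 255 252   .   .   .   .   .   .   .  35  69
  25   .   .   .   .   .   .   . 254 255 255 255 255 255 255 255 255   .   .   .   .   .   .   .   .   .
  20   .   .   .   .   . 254 255 255 255 255 255 254 252 246 255 255   .   .   
[... 1320 characters left out ...]
 .   . 177 225 220 242 242 242 242 241 212 205   .   .   .   .   .   .
 -50   .   .   .   .   .   .   .   .   .   . 202 178 239 237 233 231 231 208 224 220   .   .   .   .   .
 -55   .   .   .   .   .   .   .   .   .   . 151 217 220 230 230 230 230 247 255 255 225   .   .   .   .
 -60   .   .   .   .   .   .   .   .   .   . 255 255 252 229 230 230 229 222 242 241 217   .   .   .   .
 -65   .   .   .   .   .   .   .   .   .   . 255 244 241 226 229 229 229 227 209 190   .   .   .   .   .
 -70   .   .   .   .   .   .   .   .   .   . 167 226 216 210 216 204 198 197   .   .   .   .   .   .   .
 -75   .   .   .   .   .   .   .   .   .   .   .   .   .   . 165 133   .   .   .   .   .   .   .   .   .
```

```bash
python3 drive.py '[[[0,1,15,0,0,0],[0,0,25,0,0,0],[0,0,25,0,0,0],[0,0,16,0,0,0],[0,0,10,0,0,0],[0,0,5,0,0,0],[0,0,1,0,0,0],[0,0,0,0,0,0]]]';python3 drive.py '[[[0,0,0,0,0,0],[0,0,0,0,0,0],[0,0,0,0,0,0],[0,0,0,0,0,0],[0,0,0,0,0,0],[0,0,0,0,0,0],[0,0,0,0,0,0]]]' 15 30;python3 drive.py '[[[0,0,0,0,0,0],[0,0,0,0,0,0]]]'; python3 drive.py '[[[0,0,-8,0,0,0],[0,0,-20,0,0,0],[0,0,-35,0,0,0],[0,0,-40,0,0,0],[0,0,-40,0,0,0],[0,0,-35,0,0,0],[0,0,-20,0,0,3],[0,0,-5,0,0,3]]]'; python3 go.py 675 -131 186.4 345
```

```text
time_s: 46.9
ee_pos: [420.1, 54.8, 145.7]
ee_rot: [-180.0, 0.1, -167.6]
force: [0.2, 0.6, 0.4]
gripper_width: 59.9
gripper_force: 0.0
time_s: 47.6
ee_pos: [419.6, 54.9, 145.4]
ee_rot: [180.0, 0.0, -167.6]
force: [-1.0, -0.5, 1.0]
gripper_width: 28.2
gripper_force: 30.0
time_s: 47.8
ee_pos: [419.6, 54.9, 145.4]
ee_rot: [180.0, 0.0, -167.6]
force: [-0.4, 0.5, 2.5]
gripper_width: 27.7
gripper_force: 30.0
time_s: 48.6
ee_pos: [420.2, 54.8, 351.1]
ee_rot: [-180.0, 0.3, -173.7]
force: [0.4, -0.4, -2.6]
gripper_width: 27.5
gripper_force: 30.0
turn rz -0.12  dx -232.5 dy -213.0 dz 6.1  t 48.6
```

```bash
python3 drive.py '[[[-6,-6,0,0,0,0],[-13,-12,0,0,0,0],[-22,-20,0,0,0,0],[-22,-20,0,0,0,0],[-22,-20,0,0,0,0],[-22,-20,0,0,0,0],[-22,-20,0,0,0,0],[-22,-20,0,0,0,0]]]' >/dev/null; python3 drive.py '[[[-22,-20,0,0,0,0],[-22,-20,0,0,0,0],[-18,-17,0,0,0,0],[-12,-11,0,0,0,0],[-6,-6,0,0,0,0],[-1,-1,0,0,0,0],[0,0,0,0,0,0],[0,0,0,0,0,0]]]'; python3 go.py 675 -131 186.4 345
```

```text
time_s: 50.2
ee_pos: [673.3, -130.6, 348.4]
ee_rot: [180.0, -0.0, -173.6]
force: [0.2, -0.1, -2.0]
gripper_width: 27.9
gripper_force: 30.0
turn rz 0.04  dx -1.7 dy -0.6 dz 3.4  t 50.2
```

```bash
python3 drive.py '[[[-1,-1,0,0,0,0],[0,0,0,0,0,0],[0,0,8,0,0,0],[0,0,15,0,0,0],[0,0,20,0,0,0],[0,0,20,0,0,0],[0,0,20,0,0,0],[0,0,20,0,0,0]]]'; python3 drive.py '[[[0,0,20,0,0,0],[0,0,20,0,0,0],[0,0,15,0,0,0],[0,0,9,0,0,0],[0,0,5,0,0,0],[0,0,0,0,0,0],[0,0,0,0,0,0]]]'; python3 drive.py '[[[0,0,3,0,0,0],[0,0,2,0,0,0],[0,0,0,0,0,0]]]'; python3 drive.py '[[[0,0,1.5,0,0,0],[0,0,0,0,0,0]]]'
```

```text
time_s: 51.0
ee_pos: [674.5, -131.6, 244.0]
ee_rot: [180.0, -0.0, -173.6]
force: [-0.2, -0.2, -2.5]
gripper_width: 27.6
gripper_force: 30.0
time_s: 51.7
ee_pos: [675.3, -131.9, 177.0]
ee_rot: [-180.0, 0.1, -173.6]
force: [0.8, 1.0, -1.6]
gripper_width: 27.6
gripper_force: 30.0
time_s: 52.0
ee_pos: [674.8, -131.8, 171.1]
ee_rot: [180.0, -0.0, -173.6]
force: [0.3, -0.2, -2.0]
gripper_width: 27.7
gripper_force: 30.0
time_s: 52.2
ee_pos: [674.8, -131.8, 169.6]
ee_rot: [180.0, -0.0, -173.6]
force: [-0.2, 1.0, -2.3]
gripper_width: 28.0
gripper_force: 30.0
```

```bash
python3 drive.py '[[[0,0,1,0,0,0],[0,0,0,0,0,0]]]'; python3 drive.py '[[[0,0,1,0,0,0],[0,0,0,0,0,0]]]'
```

```text
time_s: 52.4
ee_pos: [674.9, -131.8, 168.6]
ee_rot: [180.0, -0.0, -173.6]
force: [-0.1, 1.2, -1.8]
gripper_width: 27.6
gripper_force: 30.0
time_s: 52.6
ee_pos: [675.0, -131.8, 168.2]
ee_rot: [-180.0, 0.0, -173.6]
force: [-0.4, 0.1, 0.3]
gripper_width: 27.6
gripper_force: 30.0
```

Contact; release, retract up and back, then wait and look.

```bash
python3 drive.py '[[[0,0,0,0,0,0],[0,0,0,0,0,0],[0,0,0,0,0,0],[0,0,0,0,0,0]]]' 46; python3 drive.py '[[[0,0,-4,0,0,0],[0,0,-10,0,0,0],[0,0,-25,0,0,0],[0,0,-30,0,0,0],[0,0,-40,0,0,0],[0,0,-40,0,0,0],[20,-20,0,0,0,0],[30,-30,0,0,0,0]]]'; python3 drive.py '[[[35,-30,0,0,0,0],[35,-30,0,0,0,0],[35,-30,0,0,0,0],[35,-30,0,0,0,0],[35,-20,0,0,0,0],[15,-10,0,0,0,0],[0,0,0,0,0,0],[0,0,0,0,0,0]]]'; python3 drive.py '[[[0,0,0,0,0,0],[0,0,0,0,0,0],[0,0,0,0,0,0],[0,0,0,0,0,0],[0,0,0,0,0,0],[0,0,0,0,0,0],[0,0,0,0,0,0],[0,0,0,0,0,0]]]' >/dev/null
python3 - <<'E'
from h import *
a=env.grab_frame("scene")
for _ in range(6): b=env.grab_frame("scene")
t=env.grab_frame("top")
print("motion",cv2.absdiff(a,b)[150:330,200:600].max(), (cv2.absdiff(a,b)>25).sum())
cv2.imwrite("pics/fin.png",np.vstack([cv2.resize(b[130:310,200:600],(660,297)),cv2.resize(t[95:275,120:520],(660,297))]))
E
```

```text
time_s: 53.0
ee_pos: [675.0, -131.9, 167.8]
ee_rot: [-180.0, 0.0, -173.6]
force: [0.7, 0.7, 0.1]
gripper_width: 46.0
gripper_force: 0.0
time_s: 53.8
ee_pos: [632.0, -186.4, 319.2]
ee_rot: [-179.9, 0.3, -173.4]
force: [0.2, -0.9, -0.7]
gripper_width: 46.5
gripper_force: 0.0
time_s: 54.6
ee_pos: [459.0, -357.4, 317.6]
ee_rot: [-180.0, 0.1, -173.6]
force: [0.7, 0.1, 0.3]
gripper_width: 45.9
gripper_force: 0.0
motion 12 3
```

View pics/fin.png

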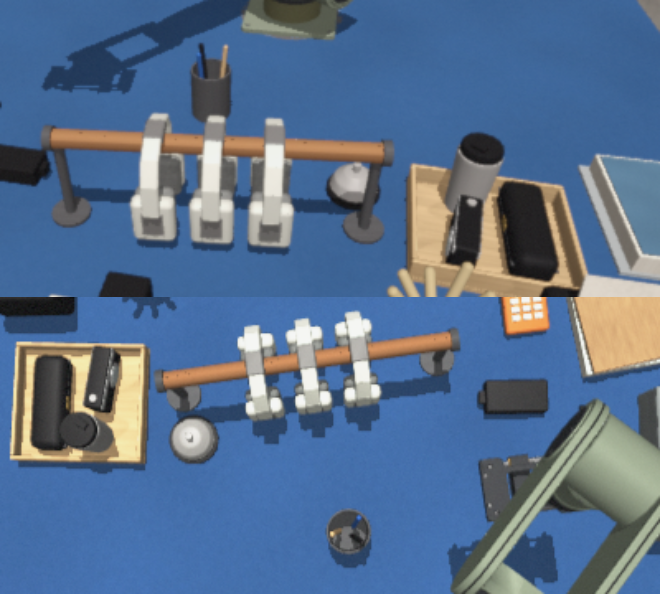

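The three headsets hang still on the bar, at pixel columns 155, 212 and 272 in the scene view. The case, camera and tumbler are in the tray, and the bell and pen cup are untouched.

```bash
python3 -c "from workcell import env; print(env.job_done())"
```

```text
the job is handed in; nothing more can be done
None
```

The job is handed in after about 56 s of robot time: the glasses case, camera and tumbler are in the lost-property tray, and all three headsets on the desk hang still on the rail, with nothing else moved that I could see; while setting down the camera, the gripper body brushed the bar's end at about 9 N, under the 40 N limit.

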